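# Clamp the seed tray against the wind

## Task

Slide the white seed tray along its rack until it sits fully home against the wooden end stop, then turn the butterfly knob clockwise until its cam grips the tray snugly against the rail, and let go. Work gently: feel for the end stop and for the tightening (firm, about 15 newtons on the tray) instead of forcing either one, do not bump the rack or the thin panel beside the wings, and leave the other things on the sill alone.

Things in the scene. Friction and masses are not known exactly. Their poses are not given: they have to be found in the camera images.
- rack: Fixed wooden board 215 x 310 x 8 mm on the sill. Origin on the sill below the tray's centre when home; in its frame the board spans x -107..107, y -118..192, top z 8 mm. The tray slides on it in -y, between the knob's cam on its -x side and a low rail with a rubber face on its +x side (220 mm long, top z 44). The face is at x 72..78 mm: the tray has 4 to 10 mm sideways play while the knob is open.
- stop_face (a point): Middle of the wooden end stop's face that meets the tray, at x 15, y -100, z 25 mm of the rack's frame; the stop is 100 mm wide, top z 42. Site axes as the rack's.
- panel_mid (a point): Middle of the top edge of the thin upright aluminium panel beside the knob: x -99, y 0, z 102 mm of the rack's frame. Panel 4 mm thick, 130 mm long along y. Do not bump it.
- tray_center (a point): Centre (half-way up) of the loose white plastic seed tray, 120 (x) x 200 (y) x 45 mm high, about 0.3 kg, open top, eight cells, 3 mm walls; underside z 8, top z 53 mm. At the start it stands 30 to 80 mm short of home, towards the rack's +y; push its free +y end wall. Home: its -y end wall meets the end stop, its centre at y 0 of the rack.
- knob_grip (a point): Centre of the dark steel butterfly wings, on the upright turning axis: x -61, y 0, z 83 mm of the rack's frame. The wings form one flat upright key along the point's x axis, 60 mm long, 10 thick, 26 high (z 70..96). The panel's face is 36 mm from the axis, so a finger has little room between wings and panel: open the fingers only a little. Clear below the wings down to z 53.
- knob (a joint): Turn of the butterfly knob, rad: 0 fully open with the wings along the rack's x (square to the panel), growing clockwise seen from above, 2.7 at most. Starts at 0 to 0.4, stays where it is left, turns against an even drag of about 0.08 N m until the cam meets the tray.
- cam_mid (a point): Centre of the steel eccentric disc (cam) fixed under the knob, radius 16 mm, z 15..39 mm; 7 mm off the knob's axis along the wings, turning with them. Turning clockwise it meets the tray between 1.0 and 2.1 rad, depending on the rail; then force and torque climb steeply (10 to 15 N per tenth of a radian; about 0.13 N m on the knob per 10 N). Friction keeps it tight when let go.
- jar_center (a point): Centre of the capped empty glass jar, 66 mm across, 100 high; stands or lies loose near the rack and is not part of the job: leave it alone.
- mister_center (a point): Point 70 mm up the axis of the chrome misting bottle, 70 mm across, 160 high; stands or lies loose near the rack and is not part of the job: leave it alone.
- pot_center (a point): Centre of the terracotta pot, 90 mm across, 85 high, on a ceramic saucer; stands or lies loose near the rack and is not part of the job: leave it alone.
- scoop_center (a point): Middle of the wooden scoop, 180 mm long, lying; stands or lies loose near the rack and is not part of the job: leave it alone.
- smallpot_center (a point): Centre of the small terracotta pot, 56 mm across, 50 high; stands or lies loose near the rack and is not part of the job: leave it alone.
- dibber_center (a point): Middle of the dibber, 170 mm long, lying; stands or lies loose near the rack and is not part of the job: leave it alone.
Things that resemble listed ones, but are neither listed nor needed, are in the scene too. Of the things shaped like the part that bears tray_center, the white one is meant.

How it is judged:
By the outcome, as a careful person would: the job done as asked, in the order asked, and still so for the second after the job is handed in, with the robot touching nothing.
It also fails if it takes over 72 s, if anything falls off the work surface, if the arm or the gripper's body presses on something with over 40 N, if the wrist force passes 120 N, or if a joint passes its speed limit or range.

## Robot

A 7-joint arm with a two-finger parallel gripper is mounted at the origin on the work surface. World frame = base frame: x ahead of the robot, y to its left, z up, the work surface at z = 0. Lengths are in m, angles in rad, forces in N, time in s.
With the tool pointing down it reaches from about 0.4 to 0.875 m from the base axis. Payload 19.3 kg.
Tool frame: the origin (TCP) lies on the front face of the gripper's body, between the roots of the fingers; the fingertips stand 73 mm ahead of it and the grasp point (between the pads) lies 54 mm ahead of it; z points along the fingers, y is the direction in which the jaws open and shut (so a half turn about z gives the same grasp; the last joint's range is limited). The gripper opens to 85 mm and grips with 20 to 120 N. Pads are 22 mm wide; open, the fingers measure 114 mm over their backs; the gripper's body (76 mm by 85 mm) begins 54 mm behind the grasp point. The pads swing forward as they close: fully open they stand 13 mm farther back than shut.
Start: joints at [1.048, 0.521, -0.036, 1.599, 0.021, 1.021, -0.113], TCP at [0.273, -0.562, 0.304] pointing down, gripper open.
Joint ranges: [-2.91, 2.91], [-0.3, 2.13], [-1.5, 1.42], [0.17, 2.43], [-1.26, 4.41], [0.16, 1.93], [-2.52, 2.52]. Speed limits (rad/s): [1.89, 1.89, 2.39, 2.39, 3.01, 3.01, 3.01].

## Interface

Orientations are given as a unit quaternion [x, y, z, w].
In Python, from workcell import get_state, grab_frame, sign_off gives the robot as it stands.
- The arm moves only by the tool servo_tool, never from a script. Its argument "increments" is one flat list of numbers, 7 for each row, row after row: the shift along the tool's x, y, z in m, then the turn, a rotation vector about the tool's x, y, z in degrees, then the closure in counts, from 0 (fully open) to 255 (shut). In form: [tx, ty, tz, ax, ay, az, hand, tx, ty, tz, ax, ay, az, hand, ...]. A call has 1 to 5 rows; each row is the pose to reach, as a shift and turn from the pose commanded when the call began, along the tool's axes at that moment; what a row does not reach only later rows make up. A row lasts 1/10 s, in which the tool goes at most 50 mm and 8.59 degrees, less where a joint would pass 70% of its speed; a pose out of reach is approached as far as the arm can. A call with a gripper value outside its range is refused whole. The fingers move at their own pace and stop on an object; "squeeze" is the grip in N (left out, the last holds). Time passes only in rows, so rows that repeat a pose let the fingers close. It gives the time, the measured TCP pose, the force and the opening at its end, in the units of the state.
- get_state(): the state, without advancing time (a new reading comes with each control period).
- grab_frame(name): name is "scene" or "top" or "wrist"; returns a dict with "image" (400x640x3 uint8, red, green, blue), "K" (3x3 intrinsics, pixels), "extrinsics" (4x4, takes a point from camera to world coordinates). Camera axes: x right, y down, z forward; pixel columns grow to the right and rows downward; lengths in m; the calibration is good to about 2 mm. A picture is of the moment at which its call begins. There is no depth.
- sign_off(): hands the job in, once; it reports no verdict.
The state is a dict: "clock": time; "q": joint angles; "dq": joint speeds; "tau": joint torques, N m; "ee_pos": TCP position; "tcp_rot": TCP orientation; "force": force on the tool from outside, world axes, zero at the start; "ft_torque": the same for the moment, N m; "opening": finger opening in m.
Only numpy, scipy, OpenCV 4.12 (cv2) and the standard library are available. Lean on these libraries where they do the work, as an engineer would, in place of code of your own. Each camera call takes 0.05 s, during which the arm holds its last target. There are 200 camera calls.

## Working session

There is one attempt and no reset: what is moved stays moved. The work goes in short steps, Python scripts to look and compute and a tool call to move; the robot and the scene stay as the last step left them, time stands still between calls to the robot, and variables do not carry over. Pictures are saved under pics/ and viewed, about 8 in all and at most 12, crops included, and the job is handed in when it is done.

Besides the shell and the picture viewer there is one more tool, called as name(argument=value, ...) on one line, values as JSON. servo_tool: Moves the arm, as the interface text tells. Its arguments: {"type":"object","properties":{"increments":{"type":"array"},"squeeze":{"type":"number"}},"required":["increments"]}

```bash
mkdir -p pics; ls; python3 - <<'E'
from workcell import *
import cv2, numpy as np
s=get_state(); print({k:np.round(v,3).tolist() for k,v in s.items()})
for n in ("scene","top"):
    f=grab_frame(n); cv2.imwrite(f"pics/{n}0.png",f["image"][:,:,::-1]); np.savez(f"pics/{n}0.npz",**f)
    print(n,np.round(f["K"],1).tolist(),np.round(f["extrinsics"],3).tolist())
E
```

```text
pics
{'clock': 0.0, 'q': [1.048, 0.522, -0.036, 1.6, 0.021, 1.021, -0.113], 'dq': [0.001, 0.001, -0.002, -0.001, 0.001, 0.002, 0.0], 'tau': [-0.0, -92.712, 1.98, -36.993, 0.018, 0.008, -0.0], 'ee_pos': [0.273, -0.562, 0.303], 'tcp_rot': [0.974, 0.224, -0.0, -0.001], 'force': [0.099, 0.214, -0.071], 'ft_torque': [0.021, 0.0, -0.052], 'opening': 0.085}
scene [[373.1, 0.0, 328.0], [0.0, 373.1, 196.0], [0.0, 0.0, 1.0]] [[-0.672, 0.631, -0.388, 0.92], [0.74, 0.577, -0.344, 0.286], [0.007, -0.518, -0.855, 0.818], [0.0, 0.0, 0.0, 1.0]]
top [[494.5, 0.0, 315.4], [0.0, 494.5, 201.9], [0.0, 0.0, 1.0]] [[0.029, -0.998, 0.059, 0.508], [-1.0, -0.029, 0.003, 0.01], [-0.001, -0.059, -0.998, 1.424], [0.0, 0.0, 0.0, 1.0]]
```

View pics/scene0.png

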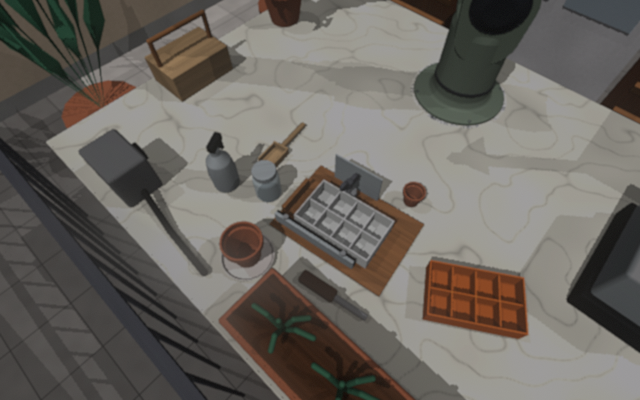

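View pics/top0.png

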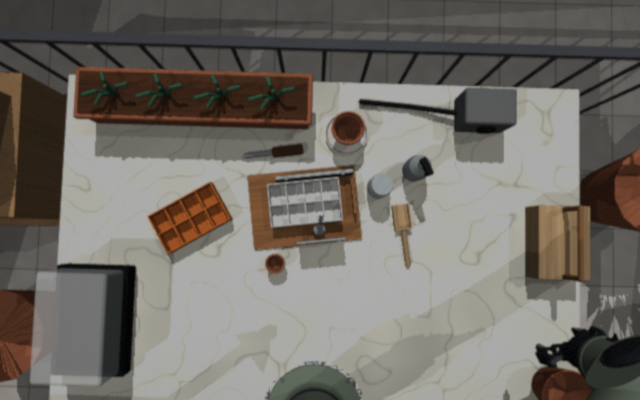

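The scene view shows the rack around (350,225), with the white tray at (345,220). The orange tray at (475,298) is a decoy. In the top view the white tray is at (305,202), the knob at (319,229) and the panel at (322,241). I'll enlarge both views.

```bash
python3 - <<'E'
import cv2, numpy as np
a=cv2.imread("pics/top0.png")[155:260,240:370]; b=cv2.imread("pics/scene0.png")[145:300,265:430]
a=cv2.resize(a,None,fx=3,fy=3,interpolation=cv2.INTER_CUBIC); b=cv2.resize(b,None,fx=2.4,fy=2.4,interpolation=cv2.INTER_CUBIC)
c=np.zeros((372,800,3),np.uint8); c[:a.shape[0],:390]=a; c[:b.shape[0],400:400+b.shape[1]]=b[:,:400]
c=np.clip(c*1.6,0,255).astype(np.uint8)
cv2.imwrite("pics/crop0.png",c); print(a.shape,b.shape)
E
```

```text
(315, 390, 3) (372, 396, 3)
```

View pics/crop0.png

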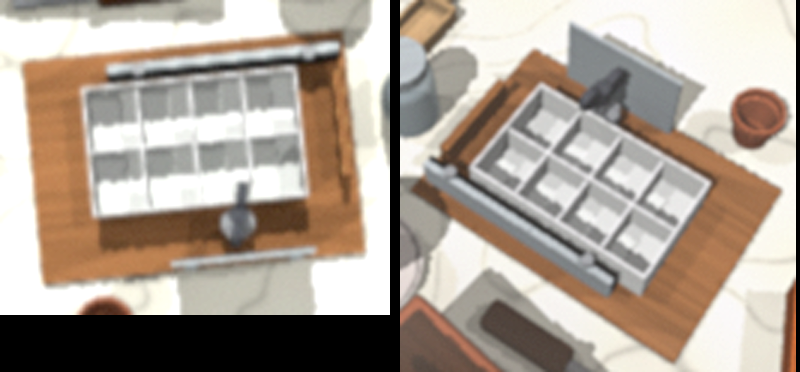

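```bash
cat > h.py <<'E'
import numpy as np, cv2
from scipy.optimize import least_squares
from scipy.spatial.transform import Rotation as R
def proj(K,E,P):
    c=(np.atleast_2d(P)-E[:3,3])@E[:3,:3]; return (c@K.T)[:,:2]/c[:,2:]
def place(p,P):
    c,s=np.cos(p[2]),np.sin(p[2]); P=np.atleast_2d(P)
    return np.c_[p[0]+c*P[:,0]-s*P[:,1],p[1]+s*P[:,0]+c*P[:,1],P[:,2]]
def tri(views):  # [(K,E,uv)]
    A=[];b=[]
    for K,E,uv in views:
        d=E[:3,:3]@np.linalg.solve(K,[*uv,1]); d/=np.linalg.norm(d); M=np.eye(3)-np.outer(d,d); A.append(M); b.append(M@E[:3,3])
    return np.linalg.lstsq(np.vstack(A),np.hstack(b),rcond=None)[0]
E
python3 - <<'E'
from h import *
t=np.load("pics/top0.npz"); s=np.load("pics/scene0.npz")
T=lambda a:np.array(a)/3.+[240,155]-[.33,.33]; S=lambda a:(np.array(a)-[400,0])/2.4+[265,145]-[.3,.3]
rt=[((-107,-118,8),(363,250)),((-107,192,8),(45,285)),((107,192,8),(22,62)),((107,-118,8),(350,35)),((-99,65,102),(172,264)),((-99,-65,102),(315,251))]
rs=[((-107,-118,8),(540,50)),((-107,192,8),(780,190)),((107,192,8),(678,360)),((-99,-65,102),(570,25)),((-99,65,102),(680,85))]
def fit(rt,rs,p0):
    f=lambda p:np.r_[(proj(t["K"],t["extrinsics"],place(p,np.array([a for a,_ in rt])/1e3))-T([b for _,b in rt])).ravel(),(proj(s["K"],s["extrinsics"],place(p,np.array([a for a,_ in rs])/1e3))-S([b for _,b in rs])).ravel()]
    r=least_squares(f,p0,loss="soft_l1"); print(np.round(r.x,4),np.degrees(r.x[2]),np.round(f(r.x).reshape(-1,2),1).tolist()); return r.x
p=fit(rt,rs,[.55,0,0])
c=[(-60,100,53),(60,100,53),(60,-100,53),(-60,-100,53)]
q=fit(list(zip(c,[(93,216),(82,88),(293,68),(306,196)])),list(zip(c,[(710,183),(642,292),(475,168),(540,86)])),p)
d=q-p;cc,ss=np.cos(p[2]),np.sin(p[2]);print("tray in rack",cc*d[0]+ss*d[1],-ss*d[0]+cc*d[1],np.degrees(d[2]))
for n,a,b in (("panel-",(315,251),(570,25)),("panel+",(172,264),(680,85)),("trayfree-x",(93,216),(710,183)),("tray far -x",(306,196),(540,86))):
    print(n,tri([(t["K"],t["extrinsics"],T(a)),(s["K"],s["extrinsics"],S(b))]))
print("knob",place(p,[-.061,0,.083]), "knob tops", proj(t["K"],t["extrinsics"],place(p,[[-.061,0,.096]])))
for n in range(5): pass
E
```

```text
[0.5833 0.0092 0.1303] 7.466041823159685 [[1.2, 0.3], [-0.8, -0.4], [-0.1, -0.3], [-2.3, -2.1], [-0.4, 0.1], [0.4, -0.5], [-2.5, -1.3], [1.2, -0.4], [-1.1, 0.3], [0.6, -1.5], [1.3, -0.7]]
[0.5912 0.0453 0.1243] 7.121410807918023 [[-0.4, -0.6], [-0.6, -0.9], [0.5, -1.0], [0.4, -0.8], [0.8, 0.1], [1.5, -5.1], [-1.8, -0.4], [1.0, -1.2]]
tray in rack 0.012579932937713456 0.03476038645857829 -0.3446310152416618
panel- [ 0.49282231 -0.06856812  0.09487871]
panel+ [0.4771531  0.05909702 0.09758023]
trayfree-x [0.51804099 0.13545591 0.04960109]
tray far -x [ 0.54345118 -0.06240567  0.04571675]
knob [[0.52278388 0.00124197 0.083     ]] knob tops [[319.39063435 226.08542093]]
```

```bash
cat >> h.py <<'E'
RACK=np.array([.5833,.0092,.1303])
def go(x,y,z,yaw,rack=False):
    """increments from the current pose to TCP (x,y,z), tool down, tool y at yaw deg in world"""
    from workcell import get_state
    s=get_state(); r=R.from_quat(s["tcp_rot"]); a=np.radians(yaw)
    P=place(RACK,[x,y,z])[0] if rack else np.array([x,y,z])
    yt=np.array([np.cos(a),np.sin(a),0]); zt=np.array([0,0,-1.]); rt=R.from_matrix(np.c_[np.cross(yt,zt),yt,zt])
    print("inc mm",np.round(r.inv().apply(P-s["ee_pos"])*1e3,1),"deg",np.round((r.inv()*rt).as_rotvec(degrees=True),1))
def st(rack=None):
    from workcell import get_state
    p=RACK if rack is None else rack
    s=get_state(); m=R.from_quat(s["tcp_rot"]).as_matrix(); c,sn=np.cos(p[2]),np.sin(p[2]); d=s["ee_pos"]-[p[0],p[1],0]; f=s["force"]
    print("t",round(s["clock"],2),"rack mm",np.round([(c*d[0]+sn*d[1])*1e3,(-sn*d[0]+c*d[1])*1e3,d[2]*1e3],1),"yaw_y",np.round(np.degrees(np.arctan2(m[1,1],m[0,1])),1),"F rack",np.round([c*f[0]+sn*f[1],-sn*f[0]+c*f[1],f[2]],2),"M",np.round(s["ft_torque"],3),"q",np.round(s["q"],2),"open",s["opening"])
E
python3 -c "
from h import *
st();go(.50,-.2,.30,0);go(.523,.0,.30,97.5)"
```

```text
t 0.1 rack mm [-381.6 -525.9  303.4] yaw_y -64.1 F rack [ 0.    0.82 -0.48] M [ 0.025 -0.017 -0.057] q [ 1.05  0.52 -0.04  1.6   0.02  1.02 -0.11] open 0.08515700088860846
inc mm [ 362.2 -226.2    3.6] deg [ -0.1  -0.  -64.1]
inc mm [ 470.3 -396.     3.7] deg [-0.000e+00 -1.000e-01 -1.616e+02]
```

servo_tool(increments=[0.04,-0.025,0,0,0,-8,128,0.08,-0.05,0,0,0,-16,255,0.12,-0.075,0,0,0,-24,255,0.16,-0.1,0,0,0,-32,255,0.2,-0.125,0,0,0,-40,255])

```text
clock: 0.6
ee_pos: [0.3991, -0.3604, 0.3038]
tcp_rot: [0.837, 0.547, -0.0, -0.0]
force: [0.5, -0.7, 0.3]
opening: 0.0124
```

```bash
python3 -c "
from h import *
st();go(.523,.0,.30,97.5)"
```

```text
t 0.6 rack mm [-230.6 -342.5  303.8] yaw_y -23.7 F rack [ 0.41 -0.74  0.33] M [-0.064 -0.027  0.027] q [ 0.82  0.39 -0.26  1.82  0.12  0.94  0.09] open 0.012440233244044559
inc mm [379.8 -31.7   3.8] deg [  -0.    -0.  -121.2]
```

servo_tool(increments=[0.042,-0.0035,0,0,0,-8.5,255,0.084,-0.007,0,0,0,-17,255,0.126,-0.01,0,0,0,-25,255,0.168,-0.014,0,0,0,-33,255,0.21,-0.0175,0,0,0,-41,255])

```text
clock: 1.1
ee_pos: [0.4683, -0.1616, 0.3039]
tcp_rot: [0.593, 0.805, -0.0, -0.0]
force: [0.8, -0.1, 0.3]
opening: -0.0004
```

```bash
python3 -c "
from h import *
st();go(.523,.0,.30,97.5)"
```

```text
t 1.1 rack mm [-136.2 -154.4  303.9] yaw_y 17.3 F rack [ 0.73 -0.23  0.26] M [-0.041 -0.023  0.01 ] q [ 0.6   0.35 -0.49  1.92  0.2   0.93  0.31] open -0.0003724396393707698
inc mm [138.1 100.2   3.9] deg [ -0.   -0.  -80.2]
```

servo_tool(increments=[0.035,0.025,0,0,0,-8,255,0.07,0.05,0,0,0,-16,255,0.105,0.075,0,0,0,-24,255,0.138,0.1,0.002,0,0,-32,255,0.138,0.1,0.004,0,0,-40,255])

```text
clock: 1.6
ee_pos: [0.5246, 0.0035, 0.3]
tcp_rot: [0.279, 0.96, 0.001, 0.0]
force: [-0.7, -1.5, -0.7]
opening: -0.0004
```

servo_tool(increments=[0,0,0,0,0,-8,255,0,0,0,0,0,-16,255,0,0,0,0,0,-24,255,0,0,0,0,0,-32,255,0,0,0,0,0,-40,255])

```text
clock: 2.1
ee_pos: [0.5235, -0.0022, 0.2997]
tcp_rot: [-0.063, 0.998, 0.0, -0.0]
force: [-0.1, -0.6, 1.0]
opening: -0.0001
```

```bash
python3 - <<'E'
from h import *
from workcell import *
st()
f=grab_frame("wrist"); np.savez("pics/w1.npz",**f); cv2.imwrite("pics/w1.png",np.clip(f["image"][:,:,::-1]*1.4,0,255).astype(np.uint8))
print(np.round(f["K"],1).tolist(),np.round(f["extrinsics"],3).tolist())
E
```

```text
t 2.1 rack mm [-60.7  -3.5 299.7] yaw_y 97.3 F rack [-0.18 -0.61  0.98] M [-0.003 -0.036  0.003] q [ 0.52  0.48 -0.85  1.84  0.42  1.01  1.2 ] open -0.00013269882297291407
[[311.3, 0.0, 319.1], [0.0, 311.3, 193.1], [0.0, 0.0, 1.0]] [[-0.126, 0.957, 0.261, 0.458], [0.992, 0.122, 0.033, -0.01], [-0.0, 0.263, -0.965, 0.369], [0.0, 0.0, 0.0, 1.0]]
```

View pics/w1.png

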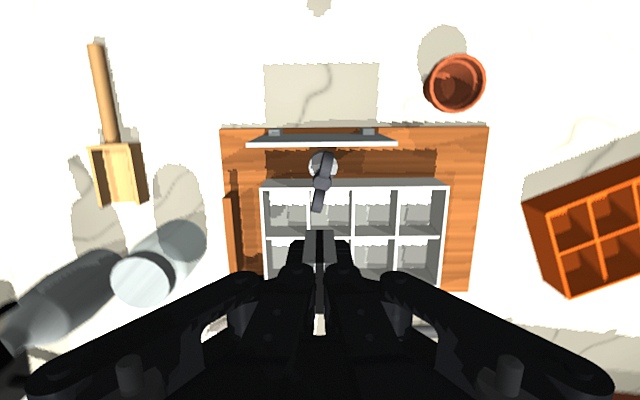

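The wrist view looks from the panel side. The board's corners are at (221,128) and (488,126), the panel's top edge runs from (247,145) to (397,145), and the wings run from about (322,160) to (318,210). I'll enlarge this to refine the rack pose and the wing angle.

```bash
python3 - <<'E'
import cv2
a=cv2.imread("pics/w1.png")[115:300,215:500]; cv2.imwrite("pics/w1c.png",cv2.resize(a,None,fx=2.8,fy=2.8,interpolation=cv2.INTER_CUBIC))
E
```

```text
(no output)
```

View pics/w1c.png

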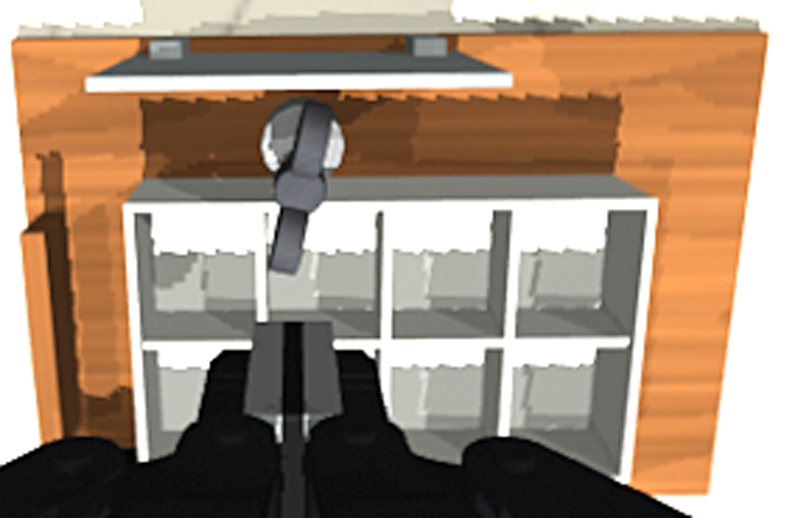

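```bash
cat > fit.py <<'E'
from h import *
V={n:np.load(f"pics/{f}.npz") for n,f in (("t","top0"),("s","scene0"),("w","w1"))}
C={"t":lambda a:np.array(a)/3.+[239.67,154.67],"s":lambda a:(np.array(a)-[400,0])/2.4+[264.7,144.7],"w":lambda a:np.array(a)/2.8+[214.7,114.7]}
rack=[("t",(-107,-118,8),(363,250)),("t",(-107,192,8),(45,285)),("t",(107,192,8),(22,62)),("t",(-99,65,102),(172,264)),("t",(-99,-65,102),(315,251)),
("s",(-107,192,8),(780,190)),("s",(107,192,8),(678,360)),("s",(-99,-65,102),(570,25)),("s",(-99,65,102),(680,85)),
("w",(-107,-118,8),(12,38)),("w",(-107,192,8),(768,33)),("w",(107,192,8),(707,493)),("w",(-99,-65,102),(87,84)),("w",(-99,65,102),(512,80))]
tray=[("t",(-60,100,53),(93,216)),("t",(60,100,53),(82,88)),("t",(60,-100,53),(293,68)),("t",(-60,-100,53),(306,196)),("s",(-60,100,53),(710,183)),("s",(60,-100,53),(475,168)),("s",(-60,-100,53),(540,86)),
("w",(-60,-100,53),(125,200)),("w",(-60,100,53),(657,200)),("w",(60,100,53),(631,478))]
wing=[("w",(30,0,96),(282,270)),("w",(-30,0,96),(318,105))]
def fit(L,p0):
    f=lambda p:np.ravel([proj(V[v]["K"],V[v]["extrinsics"],place(p,np.array(a)/1e3))[0]-C[v](b) for v,a,b in L])
    r=least_squares(f,p0,loss="soft_l1",x_scale=[.01,.01,.05]); print(np.round(r.x,4),np.round(np.degrees(r.x[2]),2),[(L[i][0],*e) for i,e in enumerate(np.round(f(r.x).reshape(-1,2),1).tolist())]); return r.x
def rel(p,q):
    d=q-p;c,s=np.cos(p[2]),np.sin(p[2]);print("  in rack mm",np.round([(c*d[0]+s*d[1])*1e3,(-s*d[0]+c*d[1])*1e3],1),"deg",np.round(np.degrees(d[2]),1))
if __name__=="__main__":
    p=fit(rack,RACK); pw=fit([r for r in rack if r[0]=="w"],RACK)
    q=fit(tray,p); rel(p,q); k=fit(wing,[.52,0,0]); rel(p,k); rel(pw,k)
    qw=fit([r for r in tray if r[0]=="w"],p); rel(pw,qw)
    W=lambda v,uv:(V[v]["K"],V[v]["extrinsics"],C[v](uv))
    print("tri panel",tri([W("w",(87,84)),W("t",(315,251))]),tri([W("w",(512,80)),W("t",(172,264))]),"tray free",tri([W("w",(657,200)),W("t",(93,216)),W("s",(710,183))]))
E
python3 fit.py
```

```text
[0.5847 0.0088 0.1351] 7.74 [('t', 1.5, -0.4), ('t', -0.5, -0.6), ('t', -0.1, -0.5), ('t', -0.1, -0.4), ('t', 0.7, -1.2), ('s', 0.8, -0.5), ('s', -1.2, 0.5), ('s', -0.1, -1.2), ('s', 0.7, -0.6), ('w', -1.7, 0.2), ('w', 1.1, -0.4), ('w', 0.8, 1.4), ('w', -0.3, -0.3), ('w', 0.4, -0.2)]
[0.5848 0.0086 0.134 ] 7.68 [('w', -1.8, 0.2), ('w', 0.9, -0.1), ('w', 0.5, 1.6), ('w', -0.4, -0.3), ('w', 0.2, -0.0)]
[0.5902 0.0446 0.1335] 7.65 [('t', 0.0, 0.1), ('t', -0.6, -0.2), ('t', 0.5, -0.9), ('t', 0.8, -0.7), ('s', 0.8, -0.7), ('s', -1.7, -0.4), ('s', 0.7, -1.4), ('w', -0.0, 0.3), ('w', 1.3, -1.1), ('w', -0.3, 1.4)]
  in rack mm [10.3 34.7] deg -0.1
[ 5.223e-01  1.000e-04 -7.120e-02] -4.08 [('w', -0.2, 3.0), ('w', 0.2, -1.6)]
  in rack mm [-62.9  -0.2] deg -11.8
  in rack mm [-63.  -0.] deg -11.8
[0.59   0.0443 0.1351] 7.74 [('w', -0.4, 0.3), ('w', 1.0, -1.4), ('w', -0.4, 1.1)]
  in rack mm [10.  34.7] deg 0.1
tri panel [ 0.49278912 -0.06561365  0.11816993] [0.47738829 0.05935575 0.10382284] tray free [0.51859041 0.13553856 0.05092857]
```

```bash
sed -i 's/^RACK=.*/RACK=np.array([.5847,.0088,.1351])/' h.py; python3 -c "
from h import *
st();go(.010,.165,.18,97.74,True);go(.010,.165,.1,97.74,True)"
```

```text
t 2.15 rack mm [-62.1  -2.7 299.6] yaw_y 97.8 F rack [ 0.74 -0.59  0.06] M [-0.046  0.005  0.04 ] q [ 0.52  0.48 -0.85  1.84  0.42  1.01  1.2 ] open 0.0003638996363025712
inc mm [-72.3 167.6 119.6] deg [ 0. -0.  0.]
inc mm [-72.4 167.6 199.6] deg [ 0. -0.  0.]
```

servo_tool(increments=[-0.018,0.042,0.02,0,0,0,255,-0.036,0.084,0.04,0,0,0,255,-0.054,0.126,0.07,0,0,0,255,-0.072,0.168,0.1,0,0,0,255,-0.072,0.168,0.14,0,0,0,255])

```text
clock: 2.65
ee_pos: [0.5756, 0.1791, 0.1602]
tcp_rot: [-0.061, 0.998, 0.002, 0.002]
force: [0.7, -0.4, -0.4]
opening: -0.0001
```

servo_tool(increments=[0,0,0.02,0,0,0,255,0,0,0.04,0,0,0,255,0,0,0.055,0,0,0,255,0,0,0.06,0,0,0,255,0,0,0.06,0,0,0,255])

```text
clock: 3.15
ee_pos: [0.5747, 0.1733, 0.0997]
tcp_rot: [-0.06, 0.998, -0.0, -0.0]
force: [0.9, -0.5, 0.4]
opening: -0.0003
```

```bash
python3 -c "
from h import *
st();go(.010,.130,.1,97.74,True)"
```

```text
t 3.15 rack mm [ 12.3 164.3  99.7] yaw_y 96.9 F rack [ 0.81 -0.63  0.37] M [-0.042  0.034  0.021] q [ 0.04  0.84 -0.65  1.77  0.7   0.78  0.72] open -0.00030645745496253157
inc mm [  1.8 -34.3  -0.3] deg [-0.  -0.  -0.9]
```

servo_tool(increments=[0.001,-0.004,0,0,0,-0.9,255,0.002,-0.008,0,0,0,-0.9,255,0.002,-0.012,0,0,0,-0.9,255,0.002,-0.016,0,0,0,-0.9,255,0.002,-0.02,0,0,0,-0.9,255])

```text
clock: 3.65
ee_pos: [0.5755, 0.1532, 0.1003]
tcp_rot: [-0.068, 0.998, 0.0, 0.0]
force: [-0.7, 3.7, 2.9]
opening: 0.0001
```

servo_tool(increments=[0,-0.004,0,0,0,0,255,0,-0.008,0,0,0,0,255,0,-0.012,0,0,0,0,255,0,-0.015,0,0,0,0,255,0,-0.018,0,0,0,0,255])

```text
clock: 4.15
ee_pos: [0.5778, 0.1354, 0.1]
tcp_rot: [-0.068, 0.998, 0.0, 0.0]
force: [-0.9, 5.1, 4.8]
opening: -0.0001
```

```bash
python3 -c "
from h import *
from workcell import *
st()
f=grab_frame('top'); np.savez('pics/t2.npz',**f); a=f['image'][155:260,240:370,::-1]
cv2.imwrite('pics/t2.png',np.clip(cv2.resize(a,None,fx=4,fy=4,interpolation=2)*1.5,0,255).astype(np.uint8))"
```

```text
t 4.15 rack mm [ 10.2 126.4 100. ] yaw_y 97.8 F rack [-0.19  5.13  4.82] M [0.878 0.146 0.009] q [ 0.11  0.84 -0.66  1.79  0.71  0.77  0.79] open -7.272009625617528e-05
```

servo_tool(increments=[0,-0.002,0,0,0,0,255,0,-0.004,0,0,0,0,255,0,-0.006,0,0,0,0,255,0,-0.007,0,0,0,0,255,0,-0.008,0,0,0,0,255])

```text
clock: 4.7
ee_pos: [0.5788, 0.1274, 0.0999]
tcp_rot: [-0.068, 0.998, 0.0, -0.0]
force: [-0.5, 3.7, 3.0]
opening: 0.0
```

servo_tool(increments=[0,-0.0005,0,0,0,0,255,0,-0.001,0,0,0,0,255,0,-0.0015,0,0,0,0,255,0,-0.002,0,0,0,0,255])

```text
clock: 5.1
ee_pos: [0.5791, 0.1255, 0.0999]
tcp_rot: [-0.068, 0.998, -0.0, -0.0]
force: [-1.4, 3.1, 3.3]
opening: 0.0
```

```bash
python3 -c "
from h import *
st()"
```

```text
t 5.1 rack mm [ 10.1 116.4  99.9] yaw_y 97.8 F rack [-0.93  3.3   3.33] M [0.645 0.126 0.004] q [ 0.13  0.84 -0.66  1.79  0.71  0.77  0.8 ] open 2.0760806370958302e-05
```

Friction is about 3 to 4 N. Next I'll feel for the stop in half-millimetre steps.

servo_tool(increments=[0,-0.0005,0,0,0,0,255,0,-0.001,0,0,0,0,255,0,-0.0015,0,0,0,0,255])

```text
clock: 5.4
ee_pos: [0.5793, 0.124, 0.0999]
tcp_rot: [-0.068, 0.998, -0.0, -0.0]
force: [-1.0, 3.2, 2.5]
opening: 0.0004
```

servo_tool(increments=[0,-0.0005,0,0,0,0,255,0,-0.001,0,0,0,0,255])

```text
clock: 5.6
ee_pos: [0.5794, 0.123, 0.0999]
tcp_rot: [-0.068, 0.998, -0.0, -0.0]
force: [-1.0, 3.3, 2.3]
opening: -0.0001
```

servo_tool(increments=[0,-0.0005,0,0,0,0,255,0,-0.001,0,0,0,0,255])

```text
clock: 5.8
ee_pos: [0.5795, 0.1224, 0.0999]
tcp_rot: [-0.068, 0.998, 0.0, 0.0]
force: [-2.2, 6.4, 1.0]
opening: 0.0004
```

servo_tool(increments=[0,-0.0005,0,0,0,0,255,0,-0.001,0,0,0,0,255])

```text
clock: 6.0
ee_pos: [0.5797, 0.1222, 0.1]
tcp_rot: [-0.069, 0.998, 0.001, 0.0]
force: [0.6, 10.5, -0.9]
opening: 0.0001
```

```bash
python3 -c "
from h import *
st()"
```

```text
t 6.0 rack mm [ 10.4 113.  100. ] yaw_y 97.9 F rack [ 2.03 10.32 -0.87] M [ 2.192 -0.118  0.041] q [ 0.14  0.84 -0.66  1.79  0.71  0.76  0.81] open 7.780582495403644e-05
```

servo_tool(increments=[0,0.002,0,0,0,0,255,0,0.006,0,0,0,0,255,0,0.02,0,0,0,0,255,0,0.03,-0.04,0,0,0,255,0,0.03,-0.085,0,0,0,255])

```text
clock: 6.5
ee_pos: [0.5742, 0.1532, 0.1849]
tcp_rot: [-0.07, 0.998, 0.0, -0.002]
force: [0.3, -0.8, 1.5]
opening: -0.0
```

servo_tool(increments=[0,0,-0.05,0,0,0,255,0,0,-0.08,0,0,0,255,0,0,-0.085,0,0,0,255])

```text
clock: 6.8
ee_pos: [0.5762, 0.1522, 0.2736]
tcp_rot: [-0.069, 0.998, 0.0, 0.002]
force: [0.0, 0.3, 0.1]
opening: -0.0001
```

```bash
python3 - <<'E'
from h import *
from workcell import *
st();go(-.062,.0,.24,85.9,True)
f=grab_frame("wrist"); np.savez("pics/w2.npz",**f); a=f["image"][100:340,140:540,::-1]
cv2.imwrite("pics/w2.png",np.clip(cv2.resize(a,None,fx=2,fy=2,interpolation=2)*1.4,0,255).astype(np.uint8))
E
```

```text
t 6.8 rack mm [ 10.9 143.2 273.6] yaw_y 97.9 F rack [0.07 0.27 0.08] M [ 0.002 -0.043  0.009] q [ 0.18  0.62 -0.81  1.68  0.5   1.05  0.92] open -0.0001391954215708685
inc mm [  73.4 -143.1   33.2] deg [ 0.1  0.3 12. ]
```

View pics/w2.png

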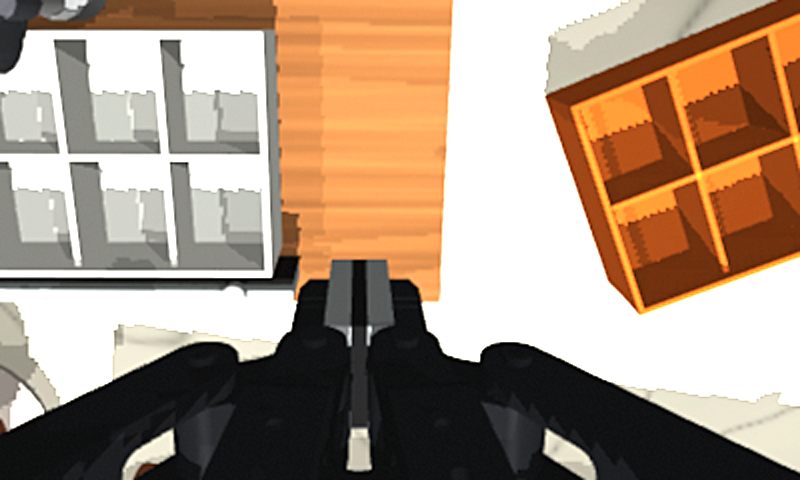

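```bash
python3 - <<'E'
from h import *
f=np.load("pics/w2.npz"); K,E=f["K"],f["extrinsics"]
for c in ((271,30),(273,277)):
    uv=np.array(c)/2+[139.75,99.75]; d=E[:3,:3]@np.linalg.solve(K,[*uv,1]); P=E[:3,3]+d*(.053-E[2,3])/d[2]
    D=P[:2]-RACK[:2]; a=RACK[2]; print(c,np.round([(D[0]*np.cos(a)+D[1]*np.sin(a))*1e3,(-D[0]*np.sin(a)+D[1]*np.cos(a))*1e3],1))
E
```

```text
(271, 30) [-48.3 103.8]
(273, 277) [ 72.3 100.4]
```

servo_tool(increments=[0.018,-0.036,0,0,0,3,190,0.037,-0.072,0,0,0,6,190,0.055,-0.108,0.01,0,0,9,190,0.073,-0.143,0.02,0,0,12,190,0.073,-0.143,0.033,0,0,12,190])

```text
clock: 7.35
ee_pos: [0.5211, -0.0056, 0.2354]
tcp_rot: [0.04, 0.999, -0.001, -0.001]
force: [-0.4, 0.2, -0.5]
opening: 0.022
```

servo_tool(increments=[0,0,0,0,0,0,190,0,0,0,0,0,0,190])

```text
clock: 7.55
ee_pos: [0.5228, 0.0004, 0.2366]
tcp_rot: [0.035, 0.999, 0.0, -0.0]
force: [0.3, 1.3, -0.0]
opening: 0.022
```

```bash
python3 - <<'E'
from h import *
from workcell import *
st();go(-.062,0,.137,85.9,True)
f=grab_frame("wrist"); np.savez("pics/w3.npz",**f); a=f["image"][60:360,120:520,::-1]
cv2.imwrite("pics/w3.png",np.clip(cv2.resize(a,None,fx=2,fy=2,interpolation=2)*1.4,0,255).astype(np.uint8))
E
```

```text
t 7.55 rack mm [-62.5   0.  236.6] yaw_y 85.9 F rack [ 0.48  1.29 -0.01] M [ 0.009  0.    -0.044] q [ 0.44  0.55 -0.76  1.91  0.48  0.88  0.94] open 0.021961406301332424
inc mm [-0.5  0.  99.6] deg [ 0.  -0.1  0. ]
```

View pics/w3.png

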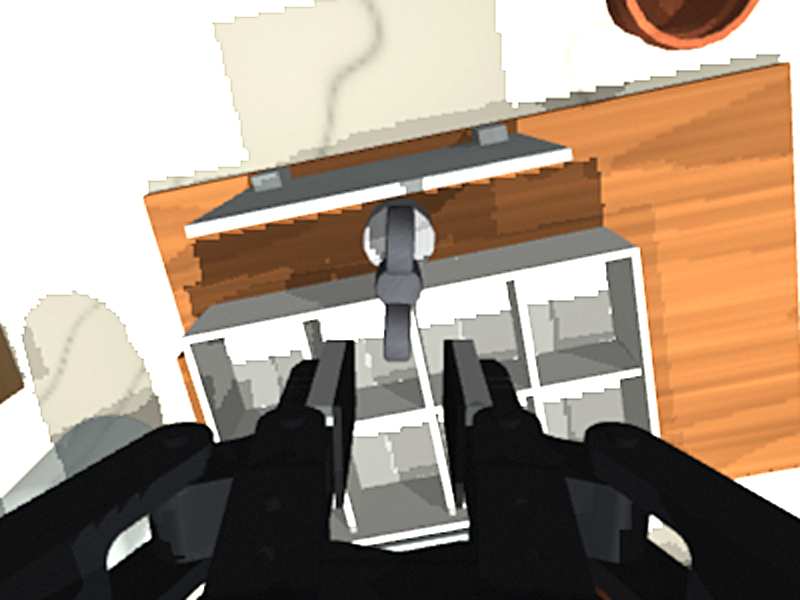

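The wings, from (400,210) to (397,358), are centred between the jaws and parallel to the pads. I'll check the tray corners from this view, then go down.

```bash
cat >> h.py <<'E'
def onplane(f,uv,z):
    K,E=f["K"],f["extrinsics"]; d=E[:3,:3]@np.linalg.solve(K,[*uv,1]); P=E[:3,3]+d*(z-E[2,3])/d[2]
    D=P[:2]-RACK[:2]; a=RACK[2]; return np.round([(D[0]*np.cos(a)+D[1]*np.sin(a))*1e3,(-D[0]*np.sin(a)+D[1]*np.cos(a))*1e3],1)
E
python3 - <<'E'
from h import *
f=np.load("pics/w3.npz")
for c,z in (((638,249),.053),((183,341),.053),((188,231),.102),((572,154),.102),((146,196),.008),((788,64),.008),((399,209),.096),((397,358),.096)): print(c,onplane(f,np.array(c)/2+[119.75,59.75],z))
E
```

```text
(638, 249) [-46.7  99.3]
(183, 341) [-46.2 -98.9]
(188, 231) [-99.3 -63.9]
(572, 154) [-98.3  65.2]
(146, 196) [-107.2 -114.5]
(788, 64) [-105.1  190.7]
(399, 209) [-91.1   6.5]
(397, 358) [-37.6  -5.5]
```

servo_tool(increments=[0,0,0.02,0,0,0,190,0,0,0.04,0,0,0,190,0,0,0.06,0,0,0,190,0,0,0.07,0,0,0,190,0,0,0.08,0,0,0,190])

```text
clock: 8.1
ee_pos: [0.5231, 0.0, 0.1567]
tcp_rot: [0.036, 0.999, 0.0, 0.0]
force: [-0.7, -0.2, 0.7]
opening: 0.0218
```

servo_tool(increments=[0,0,0.01,0,0,0,190,0,0,0.018,0,0,0,190,0,0,0.018,0,0,0,190])

```text
clock: 8.4
ee_pos: [0.5225, -0.0008, 0.1382]
tcp_rot: [0.036, 0.999, -0.0, -0.0]
force: [-0.3, -0.3, 1.1]
opening: 0.0213
```

```bash
python3 - <<'E'
from h import *
st()
E
```

```text
t 8.4 rack mm [-62.9  -1.1 138.2] yaw_y 85.9 F rack [-0.29 -0.24  1.12] M [-0.018  0.001  0.026] q [ 0.36  0.69 -0.64  1.97  0.63  0.7   0.82] open 0.021332606691165188
```

servo_tool(increments=[-0.001,0.0005,0.001,0,0,0,190,-0.001,0.0005,0.001,0,0,0,225,-0.001,0.0005,0.001,0,0,0,255,-0.001,0.0005,0.001,0,0,0,255,-0.001,0.0005,0.001,0,0,0,255], squeeze=40)

```text
clock: 8.9
ee_pos: [0.5242, 0.0001, 0.1383]
tcp_rot: [0.036, 0.999, 0.0, 0.001]
force: [1.5, 5.0, 3.0]
opening: 0.0098
```

```bash
python3 - <<'E'
from h import *
st()
E
```

```text
t 8.9 rack mm [-61.1  -0.5 138.3] yaw_y 85.9 F rack [2.13 4.71 2.99] M [ 0.994 -0.263 -0.146] q [ 0.35  0.69 -0.64  1.97  0.63  0.7   0.82] open 0.009816794221343099
```

servo_tool(increments=[0,0.0005,0,0,0,3,255,0,0.0005,0,0,0,8,255,0,0.0005,0,0,0,14,255,0,0.0005,0,0,0,19,255,0,0.0005,0,0,0,22,255])

```text
clock: 9.4
ee_pos: [0.5241, 0.0001, 0.1383]
tcp_rot: [0.228, 0.974, 0.0, 0.0]
force: [0.9, 1.6, 3.2]
opening: 0.0093
```

```bash
python3 - <<'E'
from h import *
st()
E
```

```text
t 9.4 rack mm [-61.2  -0.4 138.3] yaw_y 63.6 F rack [1.08 1.48 3.23] M [ 0.389 -0.209  0.051] q [ 0.29  0.66 -0.55  1.97  0.55  0.66  0.5 ] open 0.009258583044700563
```

servo_tool(increments=[0,0,0,0,0,5,255,0,0,0,0,0,10,255,0,0,0,0,0,15,255,0,0,0,0,0,20,255,0,0,0,0,0,23,255])

```text
clock: 9.9
ee_pos: [0.5241, 0.0001, 0.1383]
tcp_rot: [0.418, 0.909, 0.0, 0.0]
force: [0.8, 1.4, 2.2]
opening: 0.0096
```

```bash
python3 - <<'E'
from h import *
st()
E
```

```text
t 9.9 rack mm [-61.2  -0.5 138.3] yaw_y 40.6 F rack [0.94 1.3  2.2 ] M [ 0.358 -0.135  0.047] q [ 0.21  0.64 -0.45  1.97  0.46  0.62  0.18] open 0.009635832288515472
```

servo_tool(increments=[0,0,0,0,0,1,255,0,0,0,0,0,2,255,0,0,0,0,0,3,255])

```text
clock: 10.2
ee_pos: [0.5241, 0.0001, 0.1383]
tcp_rot: [0.439, 0.898, 0.0, 0.0]
force: [0.6, 1.0, 7.6]
opening: 0.0092
```

```bash
python3 -c "from h import *;st()"
```

```text
t 10.2 rack mm [-61.2  -0.5 138.3] yaw_y 37.9 F rack [0.71 0.95 7.56] M [ 0.19  -0.091  0.114] q [ 0.21  0.64 -0.43  1.97  0.45  0.62  0.14] open 0.00916969668709552
```

servo_tool(increments=[0,0,0,0,0,1,255,0,0,0,0,0,2,255,0,0,0,0,0,3,255])

```text
clock: 10.5
ee_pos: [0.5241, 0.0001, 0.1383]
tcp_rot: [0.463, 0.886, 0.0, 0.0]
force: [-0.1, 1.7, 6.3]
opening: 0.009
```

```bash
python3 -c "from h import *;st()"
```

```text
t 10.5 rack mm [-61.2  -0.5 138.3] yaw_y 34.9 F rack [0.16 1.68 6.27] M [ 0.254 -0.061  0.102] q [ 0.2   0.64 -0.42  1.97  0.43  0.62  0.1 ] open 0.009011848705787607
```

servo_tool(increments=[0,0,0,0,0,1,255,0,0,0,0,0,2,255,0,0,0,0,0,3,255])

```text
clock: 10.8
ee_pos: [0.5241, 0.0001, 0.1383]
tcp_rot: [0.486, 0.874, 0.0, 0.0]
force: [0.9, 1.6, 7.5]
opening: 0.0091
```

```bash
python3 -c "from h import *;st()"
```

```text
t 10.8 rack mm [-61.2  -0.5 138.3] yaw_y 31.9 F rack [1.08 1.51 7.5 ] M [ 0.235 -0.035  0.053] q [ 0.19  0.64 -0.41  1.97  0.42  0.61  0.06] open 0.009116386023913231
```

servo_tool(increments=[0,0,0,0,0,1,255,0,0,0,0,0,2,255,0,0,0,0,0,3,255])

```text
clock: 11.1
ee_pos: [0.5241, 0.0001, 0.1383]
tcp_rot: [0.509, 0.861, 0.0, 0.0]
force: [-0.7, 1.9, 6.7]
opening: 0.0092
```

```bash
python3 -c "from h import *;st()"
```

```text
t 11.1 rack mm [-61.2  -0.5 138.3] yaw_y 28.9 F rack [-0.43  2.03  6.71] M [ 0.278 -0.019  0.127] q [ 0.18  0.63 -0.39  1.97  0.41  0.61  0.02] open 0.00918478548682087
```

servo_tool(increments=[0,0,0,0,0,1,255,0,0,0,0,0,2,255,0,0,0,0,0,3,255])

```text
clock: 11.4
ee_pos: [0.5241, 0.0001, 0.1383]
tcp_rot: [0.531, 0.847, 0.0, 0.0]
force: [0.2, 1.8, 7.2]
opening: 0.0098
```

```bash
python3 -c "from h import *;st()"
```

```text
t 11.4 rack mm [-61.3  -0.5 138.3] yaw_y 25.9 F rack [0.42 1.76 7.19] M [ 0.286 -0.065  0.123] q [ 0.17  0.63 -0.38  1.97  0.39  0.61 -0.02] open 0.009775006997844782
```

servo_tool(increments=[0,0,0,0,0,1,255,0,0,0,0,0,2,255,0,0,0,0,0,3,255])

```text
clock: 11.7
ee_pos: [0.5241, 0.0001, 0.1383]
tcp_rot: [0.553, 0.833, 0.0, 0.0]
force: [0.1, 1.7, 7.6]
opening: 0.0092
```

```bash
python3 -c "from h import *;st()"
```

```text
t 11.7 rack mm [-61.2  -0.5 138.3] yaw_y 22.9 F rack [0.33 1.7  7.6 ] M [ 0.215 -0.004  0.128] q [ 0.16  0.63 -0.37  1.98  0.38  0.6  -0.06] open 0.009235042276819904
```

servo_tool(increments=[0,0,0,0,0,1,255,0,0,0,0,0,2,255,0,0,0,0,0,3,255])

```text
clock: 12.0
ee_pos: [0.524, 0.0001, 0.1382]
tcp_rot: [0.575, 0.818, 0.0, 0.0]
force: [-0.2, 2.8, 7.3]
opening: 0.0094
```

```bash
python3 -c "from h import *;st()"
```

```text
t 12.0 rack mm [-61.3  -0.5 138.2] yaw_y 19.9 F rack [0.22 2.77 7.32] M [0.263 0.041 0.139] q [ 0.15  0.63 -0.35  1.98  0.37  0.6  -0.1 ] open 0.009438271447360676
```

servo_tool(increments=[0,0,0,0,0,1,255,0,0,0,0,0,2,255,0,0,0,0,0,3,255])

```text
clock: 12.3
ee_pos: [0.524, 0.0001, 0.1383]
tcp_rot: [0.596, 0.803, 0.0, 0.0]
force: [-0.2, 1.7, 7.0]
opening: 0.0092
```

```bash
python3 -c "from h import *;st()"
```

```text
t 12.3 rack mm [-61.3  -0.5 138.3] yaw_y 16.9 F rack [-0.    1.72  6.99] M [ 0.276 -0.017  0.124] q [ 0.14  0.63 -0.34  1.98  0.35  0.59 -0.14] open 0.009216022531180876
```

servo_tool(increments=[0,0,0,0,0,1,255,0,0,0,0,0,2,255,0,0,0,0,0,3,255])

```text
clock: 12.6
ee_pos: [0.5241, 0.0, 0.1383]
tcp_rot: [0.617, 0.787, 0.0, 0.0]
force: [0.1, 2.2, 6.6]
opening: 0.0093
```

```bash
python3 -c "from h import *;st()"
```

```text
t 12.6 rack mm [-61.3  -0.5 138.3] yaw_y 13.9 F rack [0.42 2.15 6.57] M [ 0.243 -0.005  0.102] q [ 0.13  0.63 -0.32  1.98  0.34  0.59 -0.18] open 0.00933170454690504
```

servo_tool(increments=[0,0,0,0,0,1,255,0,0,0,0,0,2,255,0,0,0,0,0,3,255])

```text
clock: 12.9
ee_pos: [0.524, 0.0001, 0.1383]
tcp_rot: [0.637, 0.771, 0.0, 0.0]
force: [-1.0, 1.8, 6.7]
opening: 0.0095
```

```bash
python3 -c "from h import *;st()"
```

```text
t 12.9 rack mm [-61.3  -0.5 138.3] yaw_y 10.9 F rack [-0.71  1.93  6.74] M [0.303 0.107 0.143] q [ 0.12  0.62 -0.31  1.98  0.33  0.59 -0.22] open 0.009489991280270248
```

servo_tool(increments=[0,0,0,0,0,1,255,0,0,0,0,0,2,255,0,0,0,0,0,3,255])

```text
clock: 13.2
ee_pos: [0.524, 0.0001, 0.1382]
tcp_rot: [0.657, 0.754, 0.0, 0.0]
force: [-0.3, 1.0, 6.7]
opening: 0.0094
```

```bash
python3 -c "from h import *;st()"
```

```text
t 13.2 rack mm [-61.3  -0.5 138.2] yaw_y 7.9 F rack [-0.15  1.03  6.73] M [0.238 0.053 0.129] q [ 0.11  0.62 -0.3   1.98  0.31  0.58 -0.26] open 0.009353340674529703
```

servo_tool(increments=[0,0,0,0,0,1,255,0,0,0,0,0,2,255,0,0,0,0,0,3,255])

```text
clock: 13.5
ee_pos: [0.524, 0.0, 0.1382]
tcp_rot: [0.676, 0.736, 0.0, 0.0]
force: [-0.3, 1.4, 6.6]
opening: 0.0092
```

```bash
python3 -c "from h import *;st()"
```

```text
t 13.5 rack mm [-61.3  -0.5 138.2] yaw_y 4.9 F rack [-0.12  1.43  6.62] M [0.255 0.052 0.117] q [ 0.1   0.62 -0.28  1.98  0.3   0.58 -0.3 ] open 0.009168810079978381
```

servo_tool(increments=[0,0,0,0,0,1,255,0,0,0,0,0,2,255,0,0,0,0,0,3,255])

```text
clock: 13.8
ee_pos: [0.524, 0.0001, 0.1382]
tcp_rot: [0.696, 0.719, 0.0, 0.0]
force: [0.2, 1.6, 8.4]
opening: 0.0097
```

```bash
python3 -c "from h import *;st()"
```

```text
t 13.8 rack mm [-61.3  -0.5 138.2] yaw_y 1.9 F rack [0.39 1.57 8.4 ] M [0.313 0.14  0.148] q [ 0.09  0.62 -0.27  1.98  0.29  0.58 -0.34] open 0.00966857278550926
```

servo_tool(increments=[0,0,0,0,0,1,255,0,0,0,0,0,2,255,0,0,0,0,0,3,255])

```text
clock: 14.1
ee_pos: [0.524, 0.0001, 0.1382]
tcp_rot: [0.714, 0.7, 0.0, 0.0]
force: [-0.1, 0.8, 7.5]
opening: 0.0092
```

```bash
python3 -c "from h import *;st()"
```

```text
t 14.1 rack mm [-61.3  -0.5 138.2] yaw_y -1.1 F rack [0.04 0.84 7.54] M [0.269 0.109 0.169] q [ 0.07  0.62 -0.25  1.98  0.27  0.58 -0.38] open 0.009192817422092082
```

servo_tool(increments=[0,0,0,0,0,1,255,0,0,0,0,0,2,255])

```text
clock: 14.3
ee_pos: [0.524, 0.0, 0.1382]
tcp_rot: [0.726, 0.687, 0.0, 0.0]
force: [0.2, 0.6, 8.1]
opening: 0.0096
```

```bash
python3 -c "from h import *;st()"
```

```text
t 14.3 rack mm [-61.3  -0.5 138.2] yaw_y -3.1 F rack [0.3  0.55 8.06] M [0.208 0.088 0.145] q [ 0.07  0.62 -0.25  1.98  0.26  0.57 -0.41] open 0.009645823688762333
```

servo_tool(increments=[0,0,0,0,0,1,255,0,0,0,0,0,2,255])

```text
clock: 14.5
ee_pos: [0.524, 0.0001, 0.1382]
tcp_rot: [0.738, 0.675, 0.0, 0.0]
force: [-0.7, 0.8, 8.4]
opening: 0.0092
```

```bash
python3 -c "from h import *;st()"
```

```text
t 14.5 rack mm [-61.3  -0.5 138.2] yaw_y -5.1 F rack [-0.58  0.89  8.41] M [0.273 0.125 0.169] q [ 0.06  0.62 -0.24  1.98  0.25  0.57 -0.44] open 0.00918782819028945
```

servo_tool(increments=[0,0,0,0,0,1,255,0,0,0,0,0,2,255])

```text
clock: 14.7
ee_pos: [0.524, 0.0001, 0.1382]
tcp_rot: [0.75, 0.662, 0.0, 0.0]
force: [-0.2, 0.9, 6.7]
opening: 0.0093
```

```bash
python3 -c "from h import *;st()"
```

```text
t 14.7 rack mm [-61.3  -0.5 138.2] yaw_y -7.1 F rack [-0.03  0.95  6.73] M [0.237 0.135 0.179] q [ 0.05  0.62 -0.23  1.98  0.24  0.57 -0.46] open 0.009287324991954383
```

servo_tool(increments=[0,0,0,0,0,1,255,0,0,0,0,0,2,255])

```text
clock: 14.9
ee_pos: [0.524, 0.0, 0.1382]
tcp_rot: [0.761, 0.649, 0.0, 0.0]
force: [-0.3, 1.3, 6.9]
opening: 0.0094
```

```bash
python3 -c "from h import *;st()"
```

```text
t 14.9 rack mm [-61.3  -0.5 138.2] yaw_y -9.1 F rack [-0.11  1.29  6.91] M [0.224 0.103 0.159] q [ 0.05  0.62 -0.22  1.98  0.23  0.57 -0.49] open 0.009445039852738374
```

servo_tool(increments=[0,0,0,0,0,1,255,0,0,0,0,0,2,255])

```text
clock: 15.1
ee_pos: [0.524, 0.0001, 0.1382]
tcp_rot: [0.772, 0.635, 0.0, 0.0]
force: [-0.6, 1.7, 8.3]
opening: 0.0091
```

```bash
python3 -c "from h import *;st()"
```

```text
t 15.1 rack mm [-61.3  -0.5 138.2] yaw_y -11.1 F rack [-0.36  1.8   8.26] M [0.237 0.129 0.19 ] q [ 0.04  0.62 -0.21  1.98  0.22  0.57 -0.51] open 0.009148044881283493
```

servo_tool(increments=[0,0,0,0,0,1,255,0,0,0,0,0,2,255])

```text
clock: 15.3
ee_pos: [0.524, 0.0001, 0.1382]
tcp_rot: [0.783, 0.622, 0.0, 0.0]
force: [-1.2, 1.3, 8.4]
opening: 0.0099
```

```bash
python3 -c "from h import *;st()"
```

```text
t 15.3 rack mm [-61.4  -0.5 138.2] yaw_y -13.1 F rack [-0.96  1.47  8.42] M [0.312 0.192 0.205] q [ 0.03  0.61 -0.2   1.98  0.21  0.56 -0.54] open 0.009860154117924794
```

servo_tool(increments=[0,0,0,0,0,1,255,0,0,0,0,0,2,255])

```text
clock: 15.5
ee_pos: [0.5239, 0.0001, 0.1382]
tcp_rot: [0.794, 0.608, 0.0, 0.0]
force: [-1.2, 0.5, 9.4]
opening: 0.0094
```

```bash
python3 -c "from h import *;st()"
```

```text
t 15.5 rack mm [-61.4  -0.5 138.2] yaw_y -15.1 F rack [-1.11  0.63  9.44] M [0.217 0.236 0.352] q [ 0.03  0.61 -0.19  1.98  0.2   0.56 -0.57] open 0.009381708997814635
```

servo_tool(increments=[0,0,0,0,0,1,255,0,0,0,0,0,2,255])

```text
clock: 15.7
ee_pos: [0.5238, 0.0001, 0.1382]
tcp_rot: [0.804, 0.594, -0.0, 0.0]
force: [-1.3, 1.4, 9.7]
opening: 0.0096
```

```bash
python3 -c "from h import *;st()"
```

```text
t 15.7 rack mm [-61.5  -0.4 138.2] yaw_y -17.1 F rack [-1.09  1.52  9.66] M [0.253 0.317 0.455] q [ 0.02  0.61 -0.18  1.98  0.2   0.56 -0.59] open 0.009607951731356826
```

servo_tool(increments=[0,0,0,0,0,0,255,0,0,0,0,0,0,255])

```text
clock: 15.9
ee_pos: [0.5239, 0.0001, 0.1382]
tcp_rot: [0.804, 0.594, -0.0, 0.0]
force: [-1.1, 0.4, 8.2]
opening: 0.0094
```

```bash
python3 - <<'E'
from h import *
from workcell import *
L=[];Y=[]
for i in range(8):
    f=grab_frame("wrist"); s=get_state(); L.append(np.r_[s["force"],s["ft_torque"]]); m=R.from_quat(s["tcp_rot"]).as_matrix(); Y.append(np.degrees(np.arctan2(m[1,1],m[0,1])))
print(np.round(np.mean(L,0),3),np.round(np.std(L,0),3),np.mean(Y)); st()
np.savez("pics/w4.npz",**f); a=f["image"][60:360,120:520,::-1]
cv2.imwrite("pics/w4.png",np.clip(cv2.resize(a,None,fx=2,fy=2,interpolation=2)*1.4,0,255).astype(np.uint8))
E
```

```text
[-1.373  1.324  8.773  0.278  0.298  0.347] [0.302 0.628 0.345 0.035 0.021 0.03 ] -17.080563586856734
t 16.3 rack mm [-61.5  -0.5 138.2] yaw_y -17.1 F rack [-1.01  1.1   8.82] M [0.257 0.249 0.367] q [ 0.02  0.61 -0.18  1.98  0.2   0.56 -0.59] open 0.009207342030783962
```

View pics/w4.png

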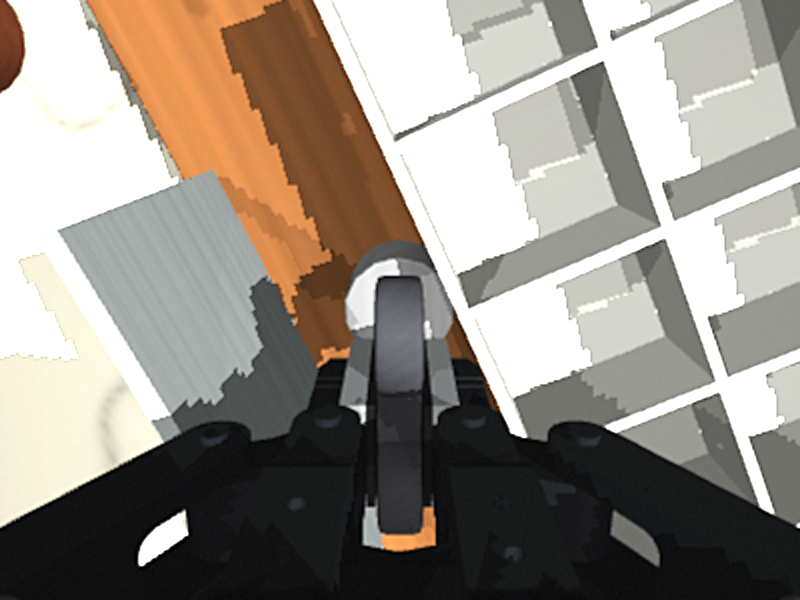

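The settled twist is 0.35 N m, against about 0.12 while turning freely and 0.17 while sliding the tray sideways. That works out at roughly 15 N on the tray, so it is snug. The picture shows the wing held at (400,340), the tray edge tight beside the cam, and the finger clear of the panel. I'll let go gently now.

servo_tool(increments=[0,0,0,0,0,0,225,0,0,0,0,0,0,215,0,0,0,0,0,0,200,0,0,0,0,0,0,192,0,0,0,0,0,0,192])

```text
clock: 16.8
ee_pos: [0.5237, 0.0, 0.1378]
tcp_rot: [0.805, 0.594, -0.0, -0.0]
force: [-0.4, 0.2, -0.2]
opening: 0.0211
```

```bash
python3 -c "from h import *;st()"
```

```text
t 16.8 rack mm [-61.6  -0.5 137.8] yaw_y -17.2 F rack [-0.41  0.24 -0.22] M [ 0.03  -0.034  0.023] q [ 0.02  0.61 -0.18  1.98  0.2   0.56 -0.59] open 0.021072451563653633
```

The fingers are free and the force reads about 0. Next I'll go straight up and look.

servo_tool(increments=[0,0,-0.01,0,0,0,192,0,0,-0.03,0,0,0,192,0,0,-0.06,0,0,0,192,0,0,-0.1,0,0,0,192,0,0,-0.15,0,0,0,192])

```text
clock: 17.3
ee_pos: [0.523, 0.0001, 0.2892]
tcp_rot: [0.805, 0.594, -0.001, -0.001]
force: [0.6, 0.1, 0.4]
opening: 0.0211
```

servo_tool(increments=[0,0,-0.01,0,0,0,192,0,0,-0.01,0,0,0,192,0,0,-0.01,0,0,0,192])

```text
clock: 17.6
ee_pos: [0.5235, 0.0001, 0.2977]
tcp_rot: [0.805, 0.594, -0.0, -0.0]
force: [0.7, 0.0, -0.5]
opening: 0.0208
```

```bash
python3 - <<'E'
from h import *
from workcell import *
st()
f=grab_frame("wrist"); np.savez("pics/w5.npz",**f); a=f["image"][:400,100:640,::-1]
cv2.imwrite("pics/w5.png",np.clip(cv2.resize(a,None,fx=1.45,fy=1.45,interpolation=2)*1.4,0,255).astype(np.uint8))
E
```

```text
t 17.6 rack mm [-61.8  -0.4 297.7] yaw_y -17.2 F rack [ 0.65 -0.08 -0.54] M [-0.    0.02  0.02] q [ 0.07  0.38 -0.23  1.86  0.11  0.91 -0.52] open 0.020753225186407244
```

View pics/w5.png

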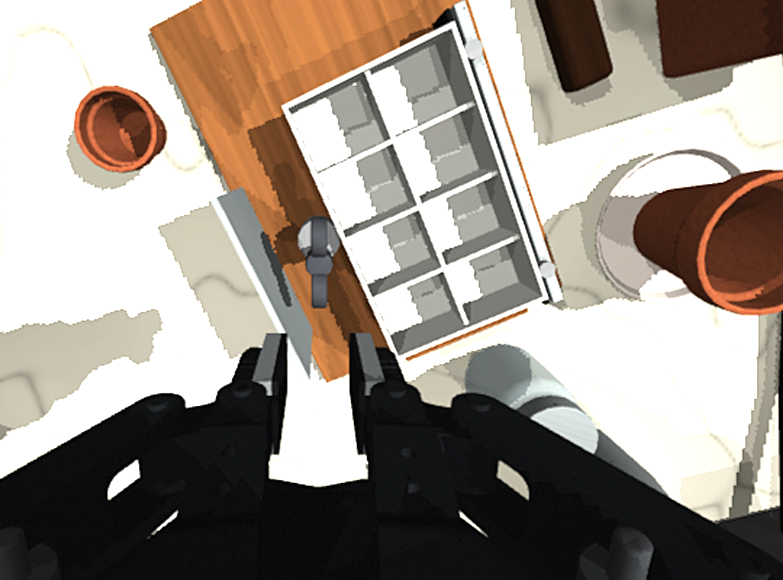

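```bash
python3 - <<'E'
from h import *
f=np.load("pics/w5.npz")
for n,c,z in (("-x+y",(282,106),.053),("+x+y",(455,22),.053),("+x-y",(546,299),.053),("-x-y",(396,359),.053),("panel",(215,198),.102),("panel",(308,377),.102),("board",(150,30),.008),("wing",(320,219),.096),("wing",(319,306),.096)): print(n,onplane(f,np.array(c)/1.45+[99.8,-.2],z))
E
```

```text
-x+y [-41.1  99.2]
+x+y [78.4 97.8]
+x-y [  75.4 -100.6]
-x-y [-42.  -98.6]
panel [-97.2  64.6]
panel [-97.1 -61.6]
board [-105.5  190.5]
wing [-47.4  27.1]
wing [-71.1 -22.5]
```

```bash
python3 -c "
from workcell import *
print(sign_off())"
```

```text
the job is handed in; nothing more can be done
None
```

The tray is home against the end stop and clamped by the cam, and the job was handed in at about 18 s. The hand was clear above the rack with its fingers touching nothing.

- **Tray:** I pushed the +y end wall with the shut fingers. It slid at about 3–4 N, and the push rose to about 10 N when it met the end stop, where I backed off.
- **Knob:** I turned the knob clockwise from 0.21 to about 2.0 rad, in small steps once past 1.0 rad. I stopped on the steep rise and let go with only about 21 mm of finger opening.

**Last checks:**
- In the final wrist view, the tray's end walls measure within about 2 mm of y ±100. It sits square and about 3 mm nearer the rail than before clamping.
- The wings stayed at 115° (2.0 rad) after letting go.
- The wrist force was about zero after the release.
- I felt no contact with the panel. The other things were not approached, but I did not re-measure their positions.

**Not fully in agreement:** The clamping force is an estimate, about 15 N with a range of about 11–20 N.
- The settled torque (0.35 N m) gives 17–20 N, and the angle turned past contact gives 11–17 N.
- The torque read 0.455 N m while still moving, which taken alone would be 25–29 N.
- The free-turning drag read about 0.12 N m instead of the stated 0.08.

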